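Index the block carousel and empty the tip tray

TASK

Turn the sorting carousel by pushing it round (the pegs on its rim are there for that) until the blue bin's white marks line up with the fixed yellow pointer and yellow rim tab, so that the blue bin sits squarely under the tray's open lip, and let it come to rest there. Then tip the tray towards the carousel, pushing its orange bar over, so that all three specimen blocks slide into the blue bin, and let the tray back down level, with the carousel still lined up. Leave the bottle, the pot and the slide box alone.

Things in the scene. Friction and masses are not known exactly. Their poses are not given: they have to be found in the camera images.
- station: Fixed grey base plate (x +-145 mm, y -145 to 215 mm, 12 mm thick) under the carousel and the tip tray. Origin: on the bench, on the carousel's upright axis. +y points from the axis to the tray, z up. Behind the carousel's rim a white column (x +-50, y 158 to 208 mm) and two side rails carry the tray; the rails reach in over the rim to y = 90 mm, at 83 to 101 mm height.
- hub (a point): Top middle of the fixed black hub in the carousel's centre, 80 mm above the bench, radius 26 mm; the yellow pointer on it points along the station's +y.
- carousel (a joint): Carousel's angle, rad, about the station's +z (anticlockwise from above). 0 or a whole turn: blue bin lined up, pointing along the station's +y. Aluminium disc of 142 mm radius, top 28 mm above the bench, about 0.9 kg, turning freely either way without stops (friction about 0.04 N m): pushed fast it coasts on, pushed slowly it stops within a few mm.
- peg (a point): Top of one of four upright black pegs on the disc, 12 mm diameter, 128 mm from the axis, from 28 to 75 mm above the bench, for pushing the carousel round. Pegs stand halfway between neighbouring bins, at 45, 135, 225 and 315 degrees from the blue bin; this one is 45 degrees anticlockwise of it. Pegs and bins pass under the tray and its rails.
- blue_mark (a point): White mark on the disc's rim at the middle of the blue bin, 142 mm from the axis, 30 mm above the bench (further white marks on the blue bin's inner and outer rims).
- index_mark (a point): Fixed index: point at the disc's rim, 142 mm from the axis along the station's +y, 30 mm above the bench, just inside the yellow tab under the tray. blue_mark must come to it.
- blue_bin (a point): Middle of the blue bin's inner floor, 32 mm above the bench; x across (inner width 72 mm), y outward along the radius (inner 70 mm); the rim is 46 mm higher, walls 4 mm. The blue bin is one of four 80 mm wide, 78 mm along the radius, 40 to 118 mm from the axis (anticlockwise from above: blue, green, grey, red).
- tray (a joint): Tilt of the steel tip tray, rad: 0 level, up to its stop at 1.2 as the outer end rises and the lip dips. Pushing the orange bar towards the carousel (station's -y) with 1 to 3 N tips it; let go, it swings back level by weight and a weak spring.
- tray_hinge (a point): Middle of the tray's hinge line, which runs along the station's x, 100 mm from the carousel axis on +y, 95 mm above the bench. The tray reaches from 8 mm before it (open lip) to 115 mm behind it, 64 mm wide outside, 56 mm inside, floor top at hinge height, walls 28 mm high on three sides.
- tray_bar (a point): Middle of the orange bar held above the tray by a side arm at each end, one rigid piece with the tray: 12 mm diameter, 73 mm long along the station's x. With the tray level it is 110 mm above the hinge (205 mm above the bench) and 20 mm behind it (120 mm from the carousel axis); it turns with the tray about the hinge, forward and down.
- tray_lip (a point): Middle of the tray's open lip edge, on the floor's top face.
- block0: Loose specimen block: yellow plastic cassette 40 x 28 x 7 mm with a white wax block 32 x 22 x 8 mm on it, 15 mm high in all, about 20 g. Origin: centre of the underside. Starts in the tray, nearest the lip. It slides off on its own only on a steep tilt (friction varies); the stop at 1.2 is steep enough.
- block1: Loose specimen block: orange plastic cassette 40 x 28 x 7 mm with a white wax block 32 x 22 x 8 mm on it, 15 mm high in all, about 20 g. Origin: centre of the underside. Starts in the tray, in the middle. It slides off on its own only on a steep tilt (friction varies); the stop at 1.2 is steep enough.
- block2: Loose specimen block: yellow plastic cassette 40 x 28 x 7 mm with a white wax block 32 x 22 x 8 mm on it, 15 mm high in all, about 20 g. Origin: centre of the underside. Starts in the tray, nearest the back wall. It slides off on its own only on a steep tilt (friction varies); the stop at 1.2 is steep enough.
- oil_bottle: Bystander: amber bottle with black cap, 48 mm diameter, 105 mm high; origin at the middle of its foot.
- pot: Bystander: clear specimen pot with red lid, 66 mm diameter, 75 mm high; origin at the middle of its foot.
- slide_box: Bystander: blue slide box with white lid, 102 x 87 x 36 mm; origin at the middle of its underside.
There are look-alikes about, which are no part of the job. What is shaped like the block2 but purple or red is not meant.

How it is judged:
On the way, in this order (a step that is already met when the one before it is completed fails the run):
1. the blue bin is lined up with the index and at rest, the blocks still in the level tray (horizontal distance between blue_mark and index_mark below 0.01 m and velocity of joint carousel between -0.05 and 0.05 rad/s and height (world z) of each of block0, block1, block2 above 0.088 m and value of joint tray below 0.1 rad), for 0.3 s.
2. the tray is tipped with the blue bin lined up (horizontal distance between blue_mark and index_mark below 0.012 m and value of joint tray above 0.5 rad), for 0.05 s.
At the end, for the whole second after the job is handed in: All three blocks lie at rest in the blue bin, below its rim; the blue mark is within 12 mm of the index mark (10 mm before tipping) and the carousel is at rest; the tray is back within 0.1 rad of level (horizontal distance between blue_mark and index_mark below 0.012 m and velocity of joint carousel between -0.05 and 0.05 rad/s and x of block0 in the frame of blue_bin between -0.036 and 0.036 m and y of block0 in the frame of blue_bin between -0.036 and 0.036 m and z of block0 in the frame of blue_bin between -0.006 and 0.046 m and x of block1 in the frame of blue_bin between -0.036 and 0.036 m and y of block1 in the frame of blue_bin between -0.036 and 0.036 m and z of block1 in the frame of blue_bin between -0.006 and 0.046 m and x of block2 in the frame of blue_bin between -0.036 and 0.036 m and y of block2 in the frame of blue_bin between -0.036 and 0.036 m and z of block2 in the frame of blue_bin between -0.006 and 0.046 m and value of joint tray below 0.1 rad and linear speed of each of block0, block1, block2 below 0.03 m/s); the robot touches nothing.
It fails at once if the oil bottle is pushed more than 30 mm or tipped over (distance of oil_bottle from where it was at the start of the episode above 0.03 m or angle between oil_bottle's own z axis and vertical above 0.5 rad).
It fails at once if the pot is pushed more than 30 mm or tipped over (distance of pot from where it was at the start of the episode above 0.03 m or angle between pot's own z axis and vertical above 0.5 rad).
It fails at once if the slide box is pushed more than 30 mm or tipped over (distance of slide_box from where it was at the start of the episode above 0.03 m or angle between slide_box's own z axis and vertical above 0.5 rad).
It also fails if it takes over 72 s, if anything falls off the work surface, if the arm or the gripper's body presses on something with over 40 N, if the wrist force passes 120 N, or if a joint passes its speed limit or range.

ROBOT

A 6-joint arm with a two-finger parallel gripper is mounted at the origin on the work surface. World frame = base frame: x ahead of the robot, y to its left, z up, the work surface at z = 0. Lengths are in m, angles in rad, forces in N, time in s.
With the tool pointing down it reaches from about 0.35 to 0.775 m from the base axis. Payload 5.5 kg.
Tool frame: the origin (TCP) lies midway between the tips of the shut fingers; the grasp point (between the pads) lies 19 mm behind it; z points along the fingers, y is the line along which they close (so a half turn about z gives the same grasp; the last joint's range is limited). The gripper opens to 85 mm and grips with 20 to 120 N. Pads are 22 mm wide; open, the fingers measure 114 mm over their backs; the gripper's body (76 mm by 85 mm) begins 54 mm behind the grasp point. The pads swing forward as they close: fully open they stand 13 mm farther back than shut.
Start: joints at [-1.477, 0.313, 0.046, 1.304, 0, 1.431], TCP at [0.133, -0.559, 0.231] pointing down, gripper open.
Joint ranges: [-2.76, 2.76], [-0.86, 1.69], [-1.03, 1.26], [-2.2, 2.34], [-1.47, 1.5], [-3.14, 3.14]. Speed limits (rad/s): [2.57, 2.57, 3.14, 3.14, 3.14, 3.14].

INTERFACE

Orientations are given as a unit quaternion [w, x, y, z].
In Python, from workcell import env gives the robot as it stands.
- The arm moves only by the tool move_arm, never from a script. Its argument "targets" is a list of rows, each a list of 3 entries, a list of its own where there are three numbers: the shift along the tool's x, y, z in mm, then the turn, a rotation vector about the tool's x, y, z in units of 10 degrees (1.0 is 10 degrees), then the closure, from -1 (fully open) to 1 (shut). In form: [[[dx, dy, dz], [ax, ay, az], gripper], ...]. A call has 1 to 5 rows; each row is the pose to reach, as a shift and turn from the pose commanded when the call began, along the tool's axes at that moment; what a row does not reach only later rows make up. A row lasts 1/8 s, in which the tool goes at most 62.5 mm and 10.7 degrees, less where a joint would pass 70% of its speed; a pose out of reach is approached as far as the arm can. A call with a gripper value outside its range is refused whole. The fingers move at their own pace and stop on an object; "squeeze" is the grip in N (left out, the last holds). Time passes only in rows, so rows that repeat a pose let the fingers close. It gives the time, the measured TCP pose, the force, the opening and the grip force at its end, in the units of the state.
- env.get_state(): the state, without advancing time (a new reading comes with each control period).
- env.read_camera(name): name is "side" or "top"; returns a dict with "pixels" (480x640x3 uint8, red, green, blue), "fovy" (degrees; the focal length in pixels is half the picture's height over the tangent of half this angle, whatever the lens; pixels are square), "cx", "cy" (the principal point, pixels), "extrinsics" (4x4, takes a point from world to camera coordinates). Camera axes: x right, y up, looking along -z (the intrinsics and any distortion apply to the point x, -y, -z); pixel columns grow to the right and rows downward; lengths in m; the calibration is good to about 2 mm. A picture is of the moment at which its call begins. There is no depth.
- env.hand_in(): hands the job in; it is judged then, once.
Trained networks look in a picture, given as the dict that the camera call returned (one of the last four; its "shot" number tells which), for a name from the list of things; names that differ only in an ending like _2 or _b are one class to them, and where a whole thing is asked for, a point or a joint stands for the part that bears it (a point fixed in the world has none). Each returns a list of dicts, best first, with "confidence" (0 to 1); they miss things now and then, are a little off and sometimes report something else, mostly with a low value. They report only what shows in the picture. A call takes as long as a camera call. They do not tell look-alikes from the thing itself.
- env.spot_in(thing, picture): "centre" ([x, y, z] in m, in world coordinates, good to about 4 mm: the middle of the surface that is visible of it).
- env.regions_of(thing, picture): "mask" (480x640 bool, what is visible of it).
- env.landmark_of(thing, picture): "centre" ([x, y, z] in m, in world coordinates, good to about 4 mm: a listed point, or the origin of a listed thing).
The state is a dict: "clock": time; "joint_pos": joint angles; "qvel": joint speeds; "tau": joint torques, N m; "tcp_pos": TCP position; "orientation": TCP orientation; "wrist_force": force on the tool from outside, world axes, zero at the start; "ft_torque": the same for the moment, N m; "finger_gap": finger opening in m; "grip_force": force on a finger pad.
Only numpy, scipy, OpenCV 4.12 (cv2) and the standard library are available. Lean on these libraries where they do the work, as an engineer would, in place of code of your own. Each camera call takes 0.05 s, during which the arm holds its last target. There are 200 camera calls.

## Working session

There is one attempt and no reset: what is moved stays moved. The work goes in short steps, Python scripts to look and compute and a tool call to move; the robot and the scene stay as the last step left them, time stands still between calls to the robot, and variables do not carry over. Pictures are saved under pics/ and viewed, at most 10 in all, crops included, and the job is handed in when it is done.

Besides the shell and the picture viewer there is one more tool, called as a command line: name --argument value ..., lists and objects as JSON in quotes. move_arm: Moves the arm, as the interface text tells. Its arguments: {"type":"object","properties":{"targets":{"type":"array","items":{"type":"array"}},"squeeze":{"type":"number"}},"required":["targets"]}

```bash
mkdir -p pics; cat > h.py <<'E'
from workcell import env
import numpy as np, cv2
def shot(cam,name=None):
    p=env.read_camera(cam)
    if name: cv2.imwrite('pics/'+name,cv2.cvtColor(p['pixels'],cv2.COLOR_RGB2BGR))
    return p
def lm(t,p):
    r=env.landmark_of(t,p)
    return [(np.round(d['centre'],4).tolist(),round(d['confidence'],2)) for d in r[:3]]
E
python3 - <<'E'
from h import *
for c in ('top','side'):
    p=shot(c,c+'0.png'); print(c,p['fovy'],p['cx'],p['cy'],np.round(p['extrinsics'],3).tolist())
    for t in ['station','hub','peg','blue_mark','index_mark','blue_bin','tray_hinge','tray_bar','tray_lip','block0','block1','block2','oil_bottle','pot','slide_box']: print(t,lm(t,p))
print(env.get_state())
E
```

```text
top 48.10806920298967 319.3830902481985 236.83982720148774 [[0.001, -1.0, -0.008, 0.035], [0.988, 0.0, 0.152, -0.53], [-0.152, -0.008, 0.988, -1.241], [0.0, 0.0, 0.0, 1.0]]
station [([0.5777, -0.0387, 0.0017], 0.87)]
hub [([0.5779, -0.0348, 0.0846], 0.76)]
peg [([0.4119, -0.373, 0.0061], 0.39)]
blue_mark [([0.6621, 0.0788, 0.0326], 0.85)]
index_mark [([0.6626, 0.0769, 0.0311], 0.6), ([0.5517, 0.1004, 0.0282], 0.56)]
blue_bin [([0.6234, 0.0287, 0.0308], 0.95)]
tray_hinge [([0.5571, 0.0675, 0.0926], 0.93)]
tray_bar [([0.5575, 0.0796, 0.2032], 0.69), ([0.5771, -0.0352, 0.0825], 0.57)]
tray_lip [([0.6211, 0.0297, 0.0287], 0.65), ([0.5594, 0.0544, 0.0924], 0.6), ([0.5511, 0.099, 0.0288], 0.45)]
block0 [([0.5473, 0.124, 0.0936], 0.8), ([0.5111, 0.2885, 0.005], 0.72), ([0.4267, 0.2582, 0.0005], 0.68)]
block1 [([0.5473, 0.124, 0.0936], 0.8), ([0.5111, 0.2885, 0.005], 0.72), ([0.4267, 0.2582, 0.0005], 0.68)]
block2 [([0.5473, 0.124, 0.0936], 0.8), ([0.5111, 0.2885, 0.005], 0.72), ([0.4267, 0.2582, 0.0005], 0.68)]
oil_bottle [([0.6263, 0.3595, 0.0008], 0.7)]
pot [([0.4143, -0.3738, 0.0045], 0.
[... 1267 characters left out ...]
_pos': array([-1.47657297e+00,  3.13205661e-01,  4.61110009e-02,  1.30363482e+00,
        1.84729846e-05,  1.43121849e+00]), 'qvel': array([-6.34816381e-04, -6.29012115e-04,  4.98604444e-05, -7.74046172e-04,
       -2.76008609e-03, -1.54744933e-03]), 'tau': array([-2.29515346e-03, -4.80461740e+01,  2.98803627e+01,  5.95978581e-04,
       -1.38853784e-04, -3.36736846e-06]), 'tcp_pos': array([ 0.13322574, -0.5593857 ,  0.23132446]), 'orientation': array([3.36247009e-05, 9.93174902e-01, 1.16634526e-01, 8.47622154e-06]), 'wrist_force': array([-0.9452262 , -0.19825783, -0.36784137]), 'ft_torque': array([ 0.02856407,  0.02950601, -0.00274939]), 'grip_force': 0.0, 'finger_gap': 0.08523480304302693}
```

View pics/top0.png

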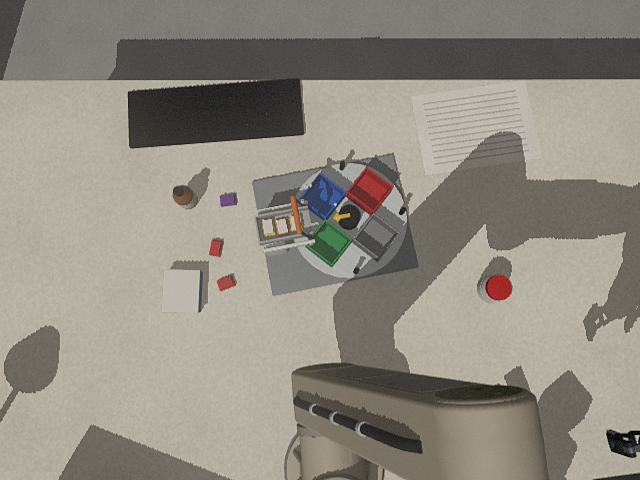

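View pics/side0.png

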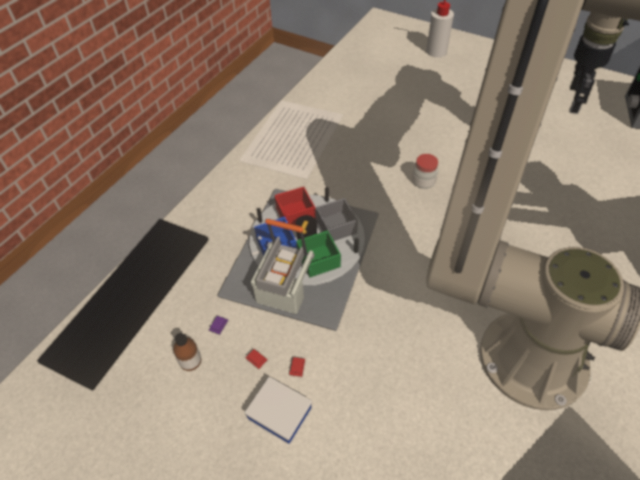

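The top view shows the blue bin at (323,196), the tray at (285,225), and free pegs at (343,163), (404,210) and (357,267). The blue bin must turn about 49° anticlockwise. I'll grip the near peg (357,267) tangentially and carry it round.

```bash
cat >> h.py <<'E'
from scipy.optimize import least_squares
L={'hub':(0,0,.08),'index_mark':(0,.142,.03),'tray_hinge':(0,.1,.095),'tray_bar':(0,.12,.205),'tray_lip':(0,.092,.095)}
def fit(ps,names=L):
    obs=[];bl=[];
    for p in ps:
        for t in names:
            for c,k in lm(t,p):
                if k>.4: obs.append((L[t],c))
        bl+=[c for t in ['blue_mark','blue_bin'] for c,k in lm(t,p)[:1] if k>.5]
    def f(v):
        c,s=np.cos(v[2]),np.sin(v[2])
        return np.concatenate([[v[0]+c*l[0]-s*l[1]-o[0],v[1]+s*l[0]+c*l[1]-o[1]] for l,o in obs])
    v=least_squares(f,[.577,-.036,.2],loss='cauchy',f_scale=.003).x
    b=[np.rad2deg(np.arctan2(q[1]-v[1],q[0]-v[0])-v[2])-90 for q in bl]
    return v,b
def rel(target,yaw=None):
    "shift (mm) and az from current TCP, tool x,y,z; yaw = world angle of tool x (deg)"
    from scipy.spatial.transform import Rotation as R
    s=env.get_state(); w,x,y,z=s['orientation']; M=R.from_quat([x,y,z,w]).as_matrix()
    yw=np.rad2deg(np.arctan2(M[1,0],M[0,0]))
    return np.round(1e3*M.T@(np.array(target)-s['tcp_pos']),1), None if yaw is None else round(-((yaw-yw+180)%360-180)/10,2), round(yw,1)
E
python3 - <<'E'
from h import *
ps=[shot(c) for c in ('top','side')]
v,b=fit(ps); print(v,np.rad2deg(v[2]),b)
ps=[shot(c) for c in ('top','side')]
v,b=fit(ps); print(v,np.rad2deg(v[2]),b)
bl=np.median(b); a=v[2]+np.deg2rad(90+bl+90+45)
a=v[2]+np.deg2rad(90+bl+135)
pg=[v[0]+.128*np.cos(a),v[1]+.128*np.sin(a)]
print(np.rad2deg(a),pg,rel(pg+[.2],np.rad2deg(a)-180))
E
```

```text
[ 0.57582063 -0.03684321  0.18530902] 10.617424884062988 [np.float64(-216.47867417841587), np.float64(-46.92115014993319), np.float64(-48.85966260667255), np.float64(-51.561853352895795)]
[ 0.57518134 -0.03539224  0.19267184] 11.039283105629051 [np.float64(-48.11310483386662), np.float64(-48.45840150881817), np.float64(-49.930496447085105), np.float64(-52.11125571053733)]
186.8448341276774 [np.float64(0.44809365351058417), np.float64(-0.05064740262500961)] (array([ 424.2, -422. ,   31.3]), np.float64(0.66), np.float64(13.4))
```

move_arm --targets '[[[55,-55,0],[0,0,0.1],0],[[110,-110,0],[0,0,0.2],0],[[160,-160,0],[0,0,0.3],0],[[205,-205,0],[0,0,0.4],0],[[250,-250,0],[0,0,0.5],0]]'

```text
clock: 3.82
tcp_pos: [0.2977, -0.2917, 0.2315]
orientation: [0.0, 0.997, 0.073, 0.0]
wrist_force: [0.7, 0.5, 1.1]
finger_gap: 0.0426
grip_force: 0.0
```

move_arm --targets '[[[45,-40,0],[0,0,0],0],[[90,-85,0],[0,0,0.1],0],[[135,-130,0],[0,0,0.1],0],[[160,-155,0],[0,0,0.15],0],[[160,-155,0],[0,0,0.15],0]]'

```text
clock: 4.45
tcp_pos: [0.4338, -0.1145, 0.2314]
orientation: [0.0, 0.998, 0.063, 0.0]
wrist_force: [-0.8, -0.0, 1.0]
finger_gap: 0.0427
grip_force: 0.0
```

```bash
python3 - <<'E'
from h import *
s=env.get_state(); print(s['joint_pos'],s['finger_gap'],s['tcp_pos'],s['clock'])
p=shot('top','t1.png'); q=p['pixels'][120:300,240:440]; cv2.imwrite('pics/t1c.png',cv2.resize(q[:,:,::-1],(800,720))[:600])
print(rel([.448,-.0505,.1],6.9))
E
```

```text
[-4.37463399e-01  6.84513113e-02 -2.57442816e-01  1.24443780e+00
  1.59219749e-04  2.57892404e+00] 0.0426972189933836 [ 0.43375873 -0.11449299  0.2313554 ] 4.45
(array([ 22.9, -62.8, 131.3]), np.float64(0.02), np.float64(7.1))
```

View pics/t1c.png

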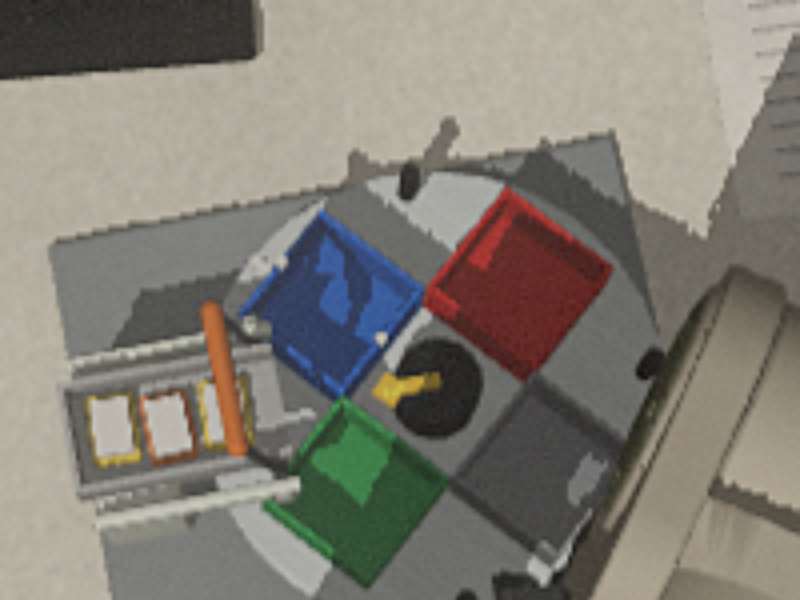

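The crop shows the blue bin at (330,300), the pointer at (385,388) towards the tray, and the near peg at (465,595), where the fit predicts it. Next I go above it, descend and close.

move_arm --targets '[[[11,-31,0],[0,0,0],0],[[23,-63,20],[0,0,0],0],[[23,-63,60],[0,0,0],0],[[23,-63,100],[0,0,0],0],[[23,-63,100],[0,0,0],0]]'

```text
clock: 5.12
tcp_pos: [0.445, -0.0515, 0.129]
orientation: [-0.001, 0.998, 0.059, -0.003]
wrist_force: [-0.7, 0.4, -0.2]
finger_gap: 0.0427
grip_force: 0.0
```

```bash
python3 - <<'E'
from h import *
s=env.get_state(); print(s['joint_pos'],s['tcp_pos'],rel([.448,-.0505,.05],6.9))
p=shot('side','s1.png'); q=p['pixels'][160:320,220:400]; cv2.imwrite('pics/s1c.png',cv2.resize(q[:,:,::-1],(675,600)))
E
```

```text
[-2.94441042e-01  1.35763086e-01 -4.42424467e-01  9.98874099e-01
 -3.66991982e-04  2.72843889e+00] [ 0.44495702 -0.05145323  0.12900547] (array([ 3.6, -0.4, 79. ]), np.float64(-0.01), np.float64(6.8))
```

View pics/s1c.png

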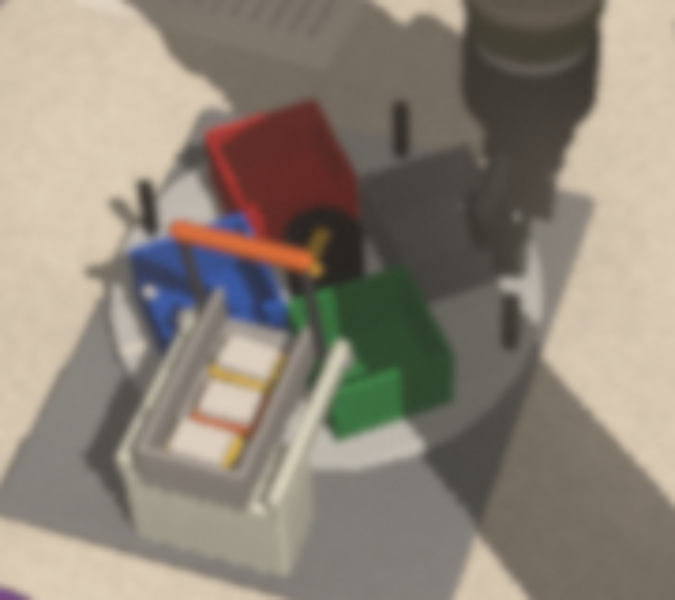

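The side crop shows the near peg at (511,295 to 345) and the open fingers above it, with tips near (485,240) and (513,265). I'll check this against the projection before descending.

```bash
python3 - <<'E'
from h import *
p=shot('side'); print(p.keys())
E=p['extrinsics'];f=240/np.tan(np.deg2rad(p['fovy']/2))
def pr(X):
    c=E@np.append(X,1); u=p['cx']+f*c[0]/-c[2]; v=p['cy']-f*c[1]/-c[2]
    return round((u-220)*3.75),round((v-160)*3.75)
print(pr([.448,-.0505,.075]),pr([.448,-.0505,.028]),'hub',pr([.5755,-.036,.08]),'tcp',pr(env.get_state()['tcp_pos']))
for a in (276.9,6.9): print(pr([.5755+.128*np.cos(np.deg2rad(a)),-.036+.128*np.sin(np.deg2rad(a)),.075]))
E
```

```text
dict_keys(['pixels', 'fovy', 'cx', 'cy', 'extrinsics', 'shot'])
(514, 300) (512, 346) hub (326, 234) tcp (519, 238)
(403, 105)
(147, 183)
```

move_arm --targets '[[[3,0,30],[0,0,0],0],[[3,0,60],[0,0,0],0],[[3,0,76],[0,0,0],0],[[3,0,76],[0,0,0.0],0.3],[[3,0,76],[0,0,0],0.5]]' --squeeze 20

```text
clock: 5.85
tcp_pos: [0.4523, -0.0516, 0.057]
orientation: [0.001, 0.998, 0.06, 0.001]
wrist_force: [0.2, 0.2, 0.3]
finger_gap: 0.0214
grip_force: 0.0
```

move_arm --targets '[[[0,0,0],[0,0,0],0.7],[[0,0,0],[0,0,0],0.8],[[0,0,0],[0,0,0],0.9],[[0,0,0],[0,0,0],0.9]]'

```text
clock: 6.35
tcp_pos: [0.452, -0.0513, 0.0566]
orientation: [0.001, 0.998, 0.06, 0.001]
wrist_force: [-0.2, -0.4, 7.0]
finger_gap: 0.0111
grip_force: 20.0
```

```bash
python3 - <<'E'
from h import *
from scipy.spatial.transform import Rotation as R
s=env.get_state(); t=s['tcp_pos'];c=np.array([.5755,-.036]);d=t[:2]-c
a0=np.arctan2(d[1],d[0]); r=np.hypot(*d); print(t,s['finger_gap'],s['grip_force'],s['wrist_force'],np.rad2deg(a0)%360,r)
af=np.deg2rad(10.9+90+135); print('turn',np.rad2deg((af-a0)%(2*np.pi)))
w,x,y,z=s['orientation'];M=R.from_quat([x,y,z,w]).as_matrix()
tot=(af-a0)%(2*np.pi)
for k in range(1,13):
    a=a0+tot*k/12; P=np.append(c+r*np.array([np.cos(a),np.sin(a)]),t[2]); print(k,np.round(1e3*M.T@(P-t),1)[:2],round(-np.rad2deg(tot*k/12)/10,2))
E
```

```text
[ 0.45202341 -0.051303    0.05662986] 0.011111632164543443 20.010395050048828 [-0.18594429 -0.42888352  7.0026797 ] 187.0648927634238 0.12442125732183713
turn 48.8351072365762
1 [0.3 8.8] -0.41
2 [ 1.3 17.6] -0.81
3 [ 2.9 26.3] -1.22
4 [ 5.1 34.9] -1.63
5 [ 7.9 43.2] -2.03
6 [11.3 51.4] -2.44
7 [15.2 59.3] -2.85
8 [19.7 66.9] -3.26
9 [24.8 74.2] -3.66
10 [30.3 81. ] -4.07
11 [36.3 87.5] -4.48
12 [42.8 93.5] -4.88
```

move_arm --targets '[[[0.3,8.8,0],[0,0,-0.41],0.9],[[1.3,17.6,0],[0,0,-0.81],0.9],[[2.9,26.3,0],[0,0,-1.22],0.9],[[5.1,34.9,0],[0,0,-1.63],0.9],[[7.9,43.2,0],[0,0,-2.03],0.9]]'

```text
clock: 6.98
tcp_pos: [0.4653, -0.0935, 0.0567]
orientation: [0.001, 0.972, 0.236, 0.001]
wrist_force: [0.0, 1.5, 5.0]
finger_gap: 0.0111
grip_force: 19.9
```

move_arm --targets '[[[0.3,8.8,0],[0,0,-0.41],0.9],[[1.3,17.6,0],[0,0,-0.81],0.9],[[2.9,26.3,0],[0,0,-1.22],0.9],[[5.1,34.9,0],[0,0,-1.63],0.9],[[7.9,43.2,0],[0,0,-2.03],0.9]]'

```text
clock: 7.6
tcp_pos: [0.4921, -0.1284, 0.0567]
orientation: [0.001, 0.915, 0.404, 0.001]
wrist_force: [0.5, 1.0, 5.6]
finger_gap: 0.0109
grip_force: 19.9
```

move_arm --targets '[[[0.3,8,0],[0,0,-0.41],0.9],[[1,15,0],[0,0,-0.7],0.9],[[1.3,17.6,0],[0,0,-0.81],0.9],[[1.3,17.6,0],[0,0,-0.81],0.9]]'

```text
clock: 8.1
tcp_pos: [0.506, -0.1394, 0.0567]
orientation: [0.001, 0.885, 0.466, 0.001]
wrist_force: [-0.4, -0.6, 5.8]
finger_gap: 0.0108
grip_force: 20.0
```

```bash
python3 - <<'E'
from h import *
s=env.get_state(); t=s['tcp_pos'];c=np.array([.5755,-.036]);d=t[:2]-c
print(t,s['wrist_force'],s['grip_force'],np.rad2deg(np.arctan2(d[1],d[0]))%360,np.hypot(*d))
P=[shot(k) for k in ('top','side','top','side')]
for p in P:
  for n in ('blue_mark','index_mark','blue_bin','hub'): print(n,lm(n,p)[:2])
E=P[0]['pixels'][150:270,250:410]; F=P[1]['pixels'][180:300,230:390]
cv2.imwrite('pics/c2.png',np.hstack([cv2.resize(x[:,:,::-1],(400,300),interpolation=cv2.INTER_CUBIC) for x in (E,F)]))
E
```

```text
[ 0.50598956 -0.13941922  0.05665585] [-0.40765148 -0.56420178  5.80555099] 20.012064278125763 236.0940434243979 0.12460832889909665
blue_mark [([0.5569, 0.0815, 0.2036], 0.66), ([0.5496, 0.1044, 0.03], 0.62)]
index_mark [([0.5516, 0.1009, 0.0286], 0.96), ([0.5769, -0.0387, 0.0012], 0.58)]
blue_bin [([0.5605, 0.044, 0.0297], 0.75)]
hub [([0.5758, -0.0361, 0.0829], 0.95)]
blue_mark [([0.5514, 0.1018, 0.032], 0.66)]
index_mark [([0.5486, 0.1033, 0.0288], 0.76), ([0.4082, -0.3771, -0.0017], 0.62)]
blue_bin [([0.5648, 0.0373, 0.0291], 0.85)]
hub [([0.5788, -0.0371, 0.083], 0.79), ([0.5459, 0.1018, 0.0298], 0.52)]
blue_mark [([0.5483, 0.1027, 0.0324], 0.56)]
index_mark [([0.551, 0.0992, 0.0275], 0.7)]
blue_bin [([0.5612, 0.04, 0.0323], 0.75)]
hub [([0.5767, -0.0357, 0.0815], 0.81)]
blue_mark [([0.5524, 0.1031, 0.0319], 0.58)]
index_mark [([0.5465, 0.099, 0.0307], 0.91), ([0.5555, 0.0875, 0.0964], 0.72)]
blue_bin [([0.5651, 0.0376, 0.0301], 0.83)]
hub [([0.5752, -0.0342, 0.0817], 0.55)]
```

View pics/c2.png

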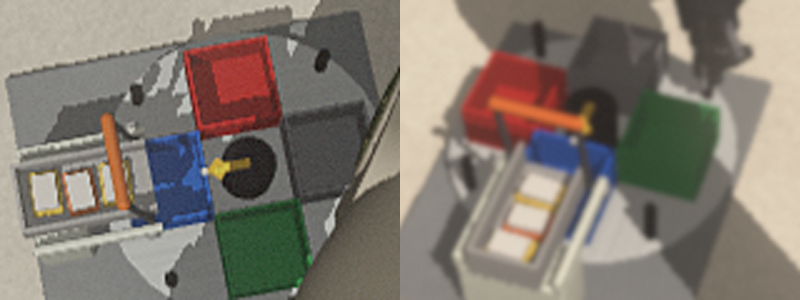

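The left crop shows the blue bin's inner white mark at (205,172) at the tip of the yellow pointer (215,170). blue_mark and index_mark agree to about 2 mm. Now I release, rise and re-check.

move_arm --targets '[[[0,0,0],[0,0,0],0.5],[[0,0,0],[0,0,0],0.2],[[0,0,0],[0,0,0],0.0],[[0,0,0],[0,0,0],0.0],[[0,0,-30],[0,0,0],0.0]]'

```text
clock: 9.72
tcp_pos: [0.5025, -0.1377, 0.0834]
orientation: [-0.002, 0.885, 0.466, -0.002]
wrist_force: [-0.5, 0.1, 0.3]
finger_gap: 0.0427
grip_force: 0.0
```

move_arm --targets '[[[0,0,-50],[0,0,0.9],0],[[0,0,-100],[0,0,1.8],0],[[0,0,-150],[0,0,2.7],0],[[0,0,-190],[0,0,3.6],0],[[0,0,-190],[0,0,4.5],0]]'

```text
clock: 10.35
tcp_pos: [0.5062, -0.1393, 0.2791]
orientation: [0.002, 0.996, 0.09, 0.003]
wrist_force: [0.7, -1.4, -0.3]
finger_gap: 0.0428
grip_force: 0.0
```

```bash
python3 - <<'E'
from h import *
P=[shot(k) for k in ('top','side')*2]
for n in ('blue_mark','index_mark','blue_bin','tray_bar','hub'): print(n,[lm(n,p)[:1] for p in P])
s=env.get_state();print(s['joint_pos'],s['tcp_pos'])
y=np.deg2rad(10.9); u=np.array([-np.sin(y),np.cos(y)]); c=np.array([.5755,-.036])
b=c+.12*u; print(b,rel([*b,.262],10.9))
E
```

```text
blue_mark [[([0.5482, 0.1061, 0.031], 0.67)], [([0.5522, 0.1042, 0.0317], 0.57)], [([0.546, 0.1522, 0.0924], 0.7)], [([0.5531, 0.1037, 0.0329], 0.68)]]
index_mark [[([0.5476, 0.1006, 0.0287], 0.84)], [([0.5453, 0.101, 0.0327], 0.83)], [([0.5527, 0.1, 0.0275], 0.79)], []]
blue_bin [[([0.5625, 0.0425, 0.0299], 0.65)], [([0.5654, 0.0402, 0.0315], 0.95)], [([0.5605, 0.0445, 0.0303], 0.76)], [([0.5628, 0.0371, 0.0313], 0.59)]]
tray_bar [[([0.5568, 0.0819, 0.2045], 0.6)], [([0.5476, 0.0814, 0.2067], 0.62)], [([0.5553, 0.0762, 0.2041], 0.91)], [([0.5503, 0.0854, 0.2077], 0.6)]]
hub [[([0.5786, -0.0362, 0.0813], 0.73)], [([0.5732, -0.0365, 0.082], 0.67)], [([0.5777, -0.0363, 0.0833], 0.93)], [([0.5741, -0.0326, 0.0783], 0.64)]]
[-4.21522841e-01  2.02989591e-01  7.43747044e-03  1.37508536e+00
 -8.77576520e-05  2.53516009e+00] [ 0.50455559 -0.13859735  0.2753254 ]
[0.55280855 0.08183505] (array([  88. , -207.8,   13.3]), np.float64(-0.03), np.float64(10.6))
```

move_arm --targets '[[[22,-52,0],[0,0,0],0],[[44,-104,0],[0,0,0],0],[[66,-156,0],[0,0,0],0],[[88,-208,0],[0,0,0],0],[[88,-208,0],[0,0,0],0]]'

```text
clock: 12.18
tcp_pos: [0.553, 0.0857, 0.275]
orientation: [-0.0, 0.995, 0.095, -0.0]
wrist_force: [0.1, -1.0, -0.2]
finger_gap: 0.0427
grip_force: 0.0
```

```bash
python3 - <<'E'
from h import *
s=env.get_state();print(s['joint_pos'],s['tcp_pos'],rel([.5528,.0818,.185],10.9))
P=[shot(k) for k in ('top','side')]
print([lm('tray_bar',p)[:1] for p in P])
E=P[0]['pixels'][150:270,230:390]; F=P[1]['pixels'][160:310,210:410]
cv2.imwrite('pics/c3.png',np.hstack([cv2.resize(x[:,:,::-1],(400,300),interpolation=cv2.INTER_CUBIC) for x in (E,F)]))
E
```

```text
[9.96189976e-03 2.75229018e-01 1.00284056e-01 1.39594734e+00
 5.15230296e-04 2.96071502e+00] [0.55296996 0.08566746 0.27496149] (array([-0.9,  3.8, 90. ]), np.float64(0.0), np.float64(10.9))
[[([0.4124, -0.3724, 0.0053], 0.28)], [([0.5491, 0.0823, 0.2056], 0.84)]]
```

View pics/c3.png

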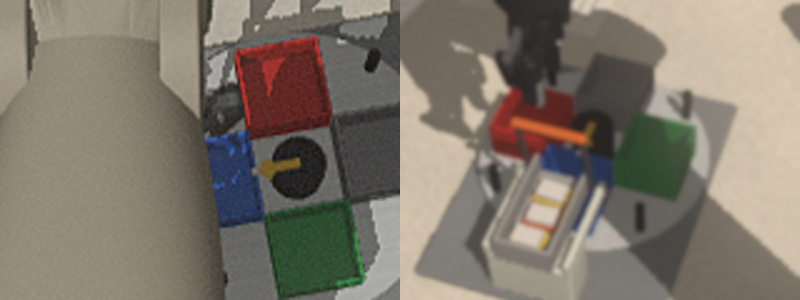

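The crops show the gripper directly above the orange bar (bar at (550,130) in the right half, finger tips near (540,95)), with the bin mark still at the pointer. Next I straddle the bar.

move_arm --targets '[[[0,3,30],[0,0,0],0],[[0,3,60],[0,0,0],0],[[0,3,88],[0,0,0],0],[[0,3,88],[0,0,0],0]]'

```text
clock: 12.88
tcp_pos: [0.5516, 0.0775, 0.1854]
orientation: [-0.0, 0.996, 0.091, -0.002]
wrist_force: [0.8, -0.8, 0.3]
finger_gap: 0.0431
grip_force: 0.0
```

```bash
python3 - <<'E'
from h import *
s=env.get_state();print(s['tcp_pos'],s['wrist_force'],rel([.5528,.0818,.185],10.9))
for th in np.arange(0,1.21,.1):
    y=20*np.cos(th)-110*np.sin(th);z=110*np.cos(th)+20*np.sin(th)
    print(round(th,1),'tool dy',round(20-y,1),'dz',round(110-z,1))
E
```

```text
[0.55157363 0.07750255 0.18535009] [ 0.76019363 -0.75014435  0.27642684] (array([ 2. , -4. ,  0.3]), np.float64(-0.05), np.float64(10.4))
0.0 tool dy 0.0 dz 0.0
0.1 tool dy 11.1 dz -1.4
0.2 tool dy 22.3 dz -1.8
0.3 tool dy 33.4 dz -1.0
0.4 tool dy 44.4 dz 0.9
0.5 tool dy 55.2 dz 3.9
0.6 tool dy 65.6 dz 7.9
0.7 tool dy 75.6 dz 13.0
0.8 tool dy 85.0 dz 19.0
0.9 tool dy 93.7 dz 26.0
1.0 tool dy 101.8 dz 33.7
1.1 tool dy 109.0 dz 42.3
1.2 tool dy 115.3 dz 51.5
```

move_arm --targets '[[[0,11,0],[0,0,0],0],[[0,22,0],[0,0,0],0],[[0,33,0],[0,0,0],0],[[0,44,0],[0,0,0],0],[[0,52,1],[0,0,0],0]]'

```text
clock: 13.5
tcp_pos: [0.5633, 0.0271, 0.1865]
orientation: [0.0, 0.996, 0.092, 0.0]
wrist_force: [-0.7, 2.5, 1.4]
finger_gap: 0.0425
grip_force: 0.9
```

move_arm --targets '[[[0,6,1],[0,0,0],0],[[0,12,3],[0,0,0],0],[[0,18,5],[0,0,0],0],[[0,24,8],[0,0,0],0],[[0,30,12],[0,0,0],0]]'

```text
clock: 14.12
tcp_pos: [0.5684, -0.0018, 0.174]
orientation: [0.0, 0.996, 0.092, -0.0]
wrist_force: [0.3, 1.7, 0.8]
finger_gap: 0.0423
grip_force: 0.7
```

```bash
python3 - <<'E'
from h import *
s=env.get_state();print(s['tcp_pos'],s['wrist_force'],rel([.5528,.0818,.185],10.9))
P=[shot(k) for k in ('top','side')]
for n in ('tray_bar','blue_mark','blue_bin','tray_lip'): print(n,[lm(n,p)[:2] for p in P])
F=P[1]['pixels'][160:310,210:410]
cv2.imwrite('pics/c4.png',cv2.resize(F[:,:,::-1],(800,600),interpolation=cv2.INTER_CUBIC))
E
```

```text
[ 0.56841922 -0.00181826  0.17399382] [0.26051191 1.68864512 0.79141878] (array([  0. , -85.1, -11. ]), np.float64(-0.03), np.float64(10.6))
tray_bar [[], []]
blue_mark [[([0.4064, 0.3657, -0.0024], 0.59)], [([0.551, 0.1026, 0.0312], 0.74)]]
blue_bin [[], [([0.6284, 0.366, 0.0006], 0.62), ([0.5614, 0.0426, 0.0318], 0.59)]]
tray_lip [[], [([0.5558, 0.0582, 0.0875], 0.69)]]
```

View pics/c4.png

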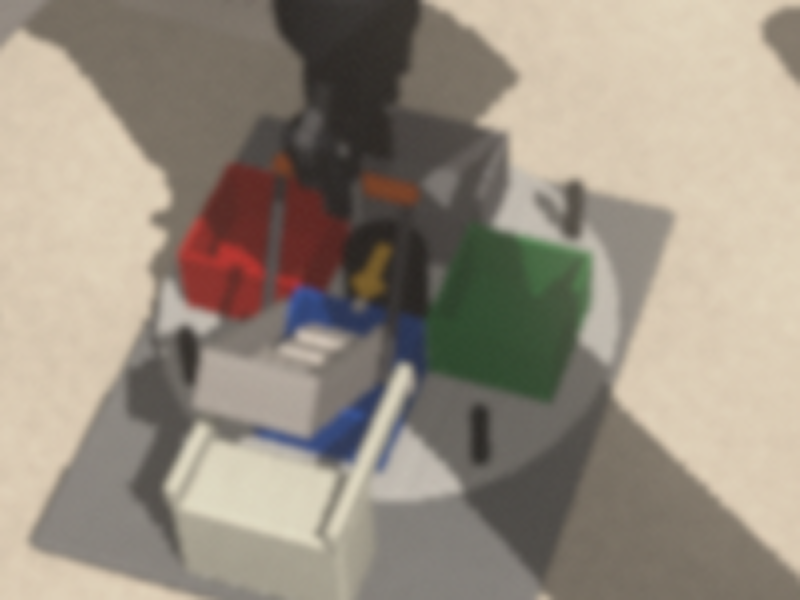

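The picture shows the tray tipped about 0.65 rad, the bar at (390,188) ahead of the rear finger, and blocks still in the tray at (320,345). Now on towards the stop.

move_arm --targets '[[[0,5,3],[0,0,0],0],[[0,10,6],[0,0,0],0],[[0,15,9],[0,0,0],0],[[0,20,13],[0,0,0],0],[[0,24,16],[0,0,0],0]]'

```text
clock: 15.25
tcp_pos: [0.5731, -0.0256, 0.158]
orientation: [0.0, 0.996, 0.092, 0.0]
wrist_force: [0.2, 1.6, -0.6]
finger_gap: 0.0427
grip_force: 0.8
```

move_arm --targets '[[[0,4,4],[0,0,0],0],[[0,8,8],[0,0,0],0],[[0,12,12],[0,0,0],0],[[0,16,17],[0,0,0],0],[[0,18,19],[0,0,0],0]]'

```text
clock: 15.88
tcp_pos: [0.5761, -0.0428, 0.1388]
orientation: [-0.0, 0.996, 0.092, -0.0]
wrist_force: [1.2, 3.4, -0.5]
finger_gap: 0.0427
grip_force: 1.4
```

move_arm --targets '[[[0,1,1.5],[0,0,0],0],[[0,2,3],[0,0,0],0],[[0,2,3],[0,0,0],0]]'

```text
clock: 16.25
tcp_pos: [0.5765, -0.0446, 0.1362]
orientation: [-0.0, 0.996, 0.092, -0.0]
wrist_force: [1.1, 2.8, -0.1]
finger_gap: 0.0429
grip_force: 1.3
```

```bash
python3 - <<'E'
from h import *
s=env.get_state();print(s['tcp_pos'],s['wrist_force'],rel([.5528,.0818,.185],10.9))
P=[shot(k) for k in ('top','side')]
for n in ('block0','blue_mark','blue_bin','tray_bar'): print(n,[lm(n,p)[:3] for p in P])
F=P[1]['pixels'][160:310,210:410]
cv2.imwrite('pics/c5.png',cv2.resize(F[:,:,::-1],(800,600),interpolation=cv2.INTER_CUBIC))
E
```

```text
[ 0.57647177 -0.04461163  0.13616183] [ 1.06521076  2.76257238 -0.06593653] (array([  -0. , -128.6,  -48.8]), np.float64(-0.03), np.float64(10.6))
block0 [[([0.513, 0.2877, 0.0018], 0.73), ([0.4253, 0.2598, 0.0002], 0.61), ([0.5679, 0.0402, 0.0587], 0.53)], [([0.626, 0.2664, -0.0032], 0.75), ([0.5084, 0.2863, -0.0036], 0.69), ([0.6312, 0.3624, 0.0037], 0.69)]]
blue_mark [[([0.5487, 0.1034, 0.0308], 0.68), ([0.404, 0.3641, 0.0001], 0.43)], [([0.5497, 0.1045, 0.0316], 0.56), ([0.4078, 0.36, 0.0026], 0.38)]]
blue_bin [[([0.5598, 0.0414, 0.0281], 0.97)], [([0.5667, 0.0384, 0.0291], 0.81)]]
tray_bar [[], [([0.5705, -0.028, 0.1579], 0.67), ([0.4095, -0.3756, -0.0014], 0.67)]]
```

View pics/c5.png

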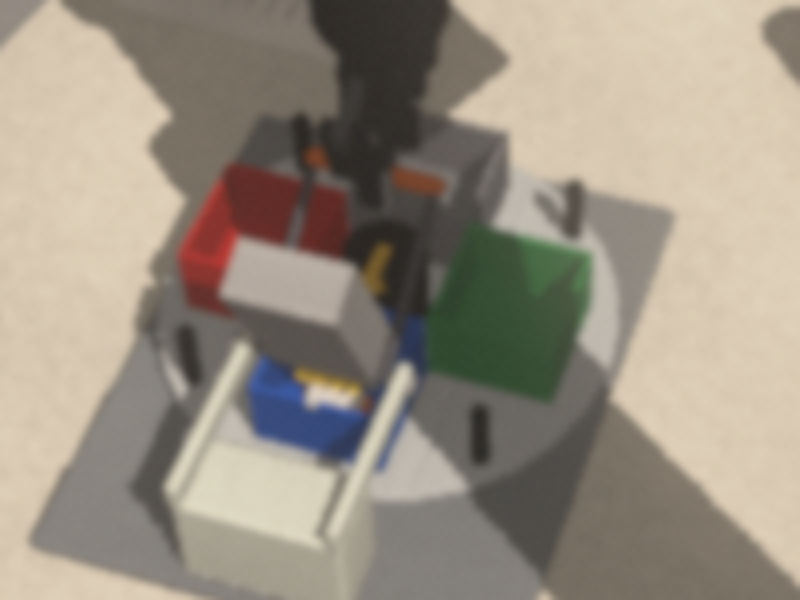

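The picture shows the tray near its stop and the blocks in the blue bin around (330,390). I'll press a little further, wait, then return along the arc.

move_arm --targets '[[[0,1,2],[0,0,0],0],[[0,2,3],[0,0,0],0],[[0,2,3],[0,0,0],0],[[0,2,3],[0,0,0],0],[[0,2,3],[0,0,0],0]]'

```text
clock: 17.38
tcp_pos: [0.5768, -0.0463, 0.1334]
orientation: [-0.0, 0.996, 0.092, 0.0]
wrist_force: [0.5, 6.0, 1.8]
finger_gap: 0.0427
grip_force: 2.5
```

move_arm --targets '[[[0,-4,-5],[0,0,0],0],[[0,-9,-12],[0,0,0],0],[[0,-16,-19],[0,0,0],0],[[0,-24,-27],[0,0,0],0],[[0,-33,-34],[0,0,0],0]]'

```text
clock: 18.0
tcp_pos: [0.5707, -0.0139, 0.168]
orientation: [0.0, 0.996, 0.092, 0.0]
wrist_force: [-0.2, 2.2, -0.9]
finger_gap: 0.0426
grip_force: 0.9
```

move_arm --targets '[[[0,-9,-5],[0,0,0],0],[[0,-18,-9],[0,0,0],0],[[0,-28,-13],[0,0,0],0],[[0,-38,-15],[0,0,0],0],[[0,-48,-17],[0,0,0],0]]'

```text
clock: 18.62
tcp_pos: [0.5619, 0.0336, 0.1843]
orientation: [0.0, 0.996, 0.092, 0.0]
wrist_force: [-1.1, 0.2, -0.4]
finger_gap: 0.0428
grip_force: 0.5
```

move_arm --targets '[[[0,-10,-1],[0,0,0],0],[[0,-20,-1],[0,0,0],0],[[0,-30,0],[0,0,0],0],[[0,-36,0],[0,0,0],0],[[0,-36,0],[0,0,0],0]]'

```text
clock: 19.25
tcp_pos: [0.5554, 0.0685, 0.1843]
orientation: [0.0, 0.996, 0.093, 0.0]
wrist_force: [0.1, -0.1, 0.6]
finger_gap: 0.0427
grip_force: 0.0
```

```bash
python3 - <<'E'
from h import *
s=env.get_state();print(s['clock'],s['tcp_pos'],s['wrist_force'],s['grip_force'],rel([.5528,.0818,.185],10.9))
P=[shot(k) for k in ('top','side')]
for n in ('block0','blue_mark','tray_bar'): print(n,[lm(n,p)[:3] for p in P])
E
```

```text
19.25 [0.55541059 0.06853572 0.18432811] [ 0.14666168 -0.09460455  0.63656469] 0.0 (array([ -0.1, -13.5,  -0.7]), np.float64(-0.03), np.float64(10.6))
block0 [[([0.4249, 0.2602, 0.0019], 0.57), ([0.5112, 0.2864, 0.0009], 0.5), ([0.5621, 0.0272, 0.0495], 0.49)], [([0.6277, 0.263, -0.0014], 0.75), ([0.423, 0.2597, -0.0021], 0.75), ([0.5567, 0.0655, 0.0954], 0.69)]]
blue_mark [[], [([0.5523, 0.1016, 0.0325], 0.95), ([0.5755, -0.035, 0.0816], 0.28)]]
tray_bar [[], [([0.5503, 0.0851, 0.2059], 0.86)]]
```

move_arm --targets '[[[0,-11,0],[0,0,0],0],[[0,-11,-30],[0,0,0],0],[[0,-11,-70],[0,0,0],0],[[0,-11,-100],[0,0,0],0],[[0,30,-110],[0,0,0],0]]'

```text
clock: 20.27
tcp_pos: [0.5614, 0.041, 0.297]
orientation: [-0.0, 0.996, 0.095, 0.002]
wrist_force: [1.0, 0.7, -0.3]
finger_gap: 0.0429
grip_force: 0.0
```

move_arm --targets '[[[-10,45,0],[0,0,0],0],[[-25,95,0],[0,0,0],0],[[-40,145,0],[0,0,0],0],[[-60,200,0],[0,0,0],0],[[-70,240,0],[0,0,0],0]]'

```text
clock: 20.9
tcp_pos: [0.5357, -0.2116, 0.2944]
orientation: [0.0, 0.996, 0.092, 0.0]
wrist_force: [1.1, 0.6, 0.0]
finger_gap: 0.0427
grip_force: 0.0
```

```bash
python3 - <<'E'
from h import *
s=env.get_state();print(s['clock'],s['tcp_pos'])
P=[shot(k) for k in ('top','side')*2]
for n in ('block0','blue_mark','index_mark','tray_bar'): print(n,[lm(n,p)[:4] for p in P])
E=P[0]['pixels'][180:260,240:360]; F=P[1]['pixels'][190:290,230:380]
cv2.imwrite('pics/c6.png',np.hstack([cv2.resize(x[:,:,::-1],(400,267),interpolation=cv2.INTER_CUBIC) for x in (E,F)]))
E
```

```text
20.9 [ 0.53573056 -0.21156138  0.29438385]
block0 [[([0.5116, 0.2905, 0.002], 0.68), ([0.4262, 0.2622, -0.0013], 0.61), ([0.5631, 0.0532, 0.0295], 0.6)], [([0.6275, 0.2639, -0.0025], 0.78), ([0.4249, 0.2627, -0.0023], 0.77), ([0.5669, 0.0253, 0.0472], 0.61)], [([0.5761, -0.037, 0.0014], 0.69), ([0.5644, 0.0564, 0.0316], 0.57), ([0.5105, 0.2911, 0.0022], 0.55)], [([0.5076, 0.2872, -0.0041], 0.78), ([0.4261, 0.2607, -0.0017], 0.64), ([0.5674, 0.0396, 0.0623], 0.48)]]
blue_mark [[([0.5501, 0.1031, 0.0318], 0.97), ([0.5684, 0.0415, 0.0592], 0.74), ([0.5557, 0.082, 0.2038], 0.44)], [([0.5499, 0.1039, 0.0308], 0.64), ([0.58, -0.0407, 0.0002], 0.19)], [([0.548, 0.1071, 0.0302], 0.79)], [([0.5503, 0.1051, 0.0306], 0.65), ([0.5563, 0.0646, 0.0964], 0.53)]]
index_mark [[([0.5533, 0.0999, 0.029], 0.96)], [([0.5471, 0.1002, 0.0289], 0.96)], [([0.5531, 0.099, 0.0277], 0.7), ([0.5643, 0.0232, 0.0473], 0.56)], [([0.5467, 0.0988, 0.0304], 0.89)]]
tray_bar [[([0.5582, 0.0789, 0.2044], 0.86), ([0.5607, 0.0499, 0.0918], 0.49)], [([0.5503, 0.0839, 0.2045], 0.96)], [([0.5584, 0.0774, 0.2044], 0.86)], [([0.5501, 0.0833, 0.2067], 0.77)]]
```

View pics/c6.png

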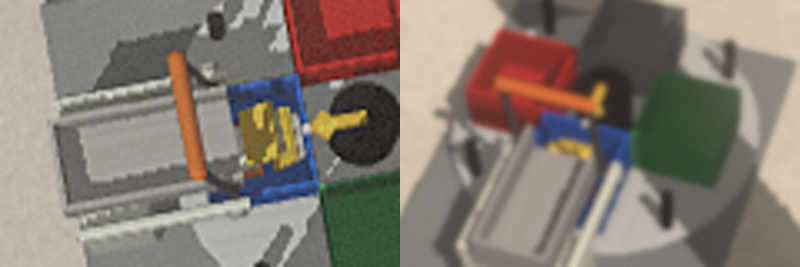

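The crops show the tray empty and level. The three blocks are piled in the blue bin at (270,135) in the left half, and the white mark is still at the pointer tip (315,128). Handing in.

```bash
python3 -c "
from h import *
print(env.hand_in())"
```

```text
the job is handed in; nothing more can be done
None
```

I handed the job in at about 21 s: all three blocks lie in the blue bin, the bin's mark is within about 5 mm of the index by camera, and the tray is back level. I have no verdict from the judge.

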